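# Click the paper guide arm into its socket

## Robot

A 6-joint arm with a two-finger parallel gripper is mounted at the origin on the work surface. World frame = base frame: x ahead of the robot, y to its left, z up, the work surface at z = 0. Lengths are in m, angles in rad, forces in N, time in s.
With the tool pointing down it reaches from about 0.375 to 0.9 m from the base axis. Payload 3.1 kg.
Tool frame: the origin (TCP) lies midway between the tips of the shut fingers; the grasp point (between the pads) lies 19 mm behind it; z points along the fingers, y is the line along which they close (so a half turn about z gives the same grasp; the last joint's range is limited). The gripper opens to 87 mm and grips with 3 to 60 N. Pads are 19 mm wide; open, the fingers measure 117 mm over their backs; the gripper's body (75 mm by 190 mm) begins 51 mm behind the grasp point.
Start: joints at [-1.327, 0.527, 1.433, -0, 1.181, -0.178], TCP at [0.256, -0.57, 0.223] pointing down, gripper open.
Joint ranges: [-3.08, 3.08], [-0.75, 2.2], [0.22, 2.44], [-1.43, 4.57], [0, 2.65], [-2.85, 2.85]. Speed limits (rad/s): [2.79, 2.79, 3.14, 3.14, 3.14, 3.14].

## Interface

Orientations are given as a unit quaternion [x, y, z, w].
In Python, from rig import get_obs, cams, job gives the robot as it stands.
- The arm moves only by the tool servo_tool, never from a script. Its argument "moves" is text: rows parted by semicolons, each of 5 numbers parted by spaces: the shift along the tool's x, y, z in m, then the turn about the tool's z in degrees, then the finger opening in m, from 0 to 0.087. In form: dx dy dz spin claw; .... A call has 1 to 10 rows; each row is the pose to reach, as a shift and turn from the pose commanded when the call began, along the tool's axes at that moment; what a row does not reach only later rows make up. A row lasts 1/12 s, in which the tool goes at most 41.7 mm and 7.16 degrees, less where a joint would pass 70% of its speed; a pose out of reach is approached as far as the arm can. A call with a gripper value outside its range is refused whole. The fingers move at their own pace and stop on an object; "grip_force" is the grip in N (left out, the last holds). Time passes only in rows, so rows that repeat a pose let the fingers close. It gives the time, the measured TCP pose, the force, the opening and the grip force at its end, in the units of the state.
- get_obs(): the state, without advancing time (a new reading comes with each control period).
- cams.camera(name): name is "scene" or "top"; returns the picture (420x560x3 uint8, blue, green, red); there is no depth.
- cams.camera_model(name): a dict with "fx", "fy", "cx", "cy" (pixels), "R" (3x3) and "t" (3): a world point X has camera coordinates R X + t. Camera axes: x right, y down, z forward; pixel columns grow to the right and rows downward; lengths in m; the calibration is good to about 2 mm. A picture is of the moment at which its call begins. camera_model takes no time and is no camera call.
- job.hand_in(): hands the job in; it is judged then, once.
The state is a dict: "time": time; "q": joint angles; "joint_velocities": joint speeds; "joint_torque": joint torques, N m; "position": TCP position; "tool_rot": TCP orientation; "ft_force": force on the tool from outside, world axes, zero at the start; "moment": the same for the moment, N m; "grip_width": finger opening in m; "grip_force": force on a finger pad.
Only numpy, scipy, OpenCV 4.12 (cv2) and the standard library are available. Lean on these libraries where they do the work, as an engineer would, in place of code of your own. Each camera call takes 0.05 s, during which the arm holds its last target. There are 200 camera calls.

## Task

Fit the paper guide arm into the blue socket: press its red spring button flush, slide the tube in nose first so the button runs under the lip, and keep sliding until the button pops out in the socket's side window, then let go. Work gently: never ram or force the arm or the gripper against the socket, and leave the other things where they are.

Things in the scene. Friction and masses are not known exactly. Their poses are not given: they have to be found in the camera images.
- guide_arm: Aluminium tube, 24 x 24 mm square, 0.2 kg, round black nose, orange paddle at the tail, red spring button on its -y side. Origin on the centre line at the middle of the button; x runs to the nose (tip x = +80 mm), z up. Tube ends at x = -125 mm in the paddle (5 thick, 55 wide, z -12 to +38 mm). Starts level and loose in the rest's notches, centre line 57 mm above the table.
- guide_nose (a point): Tip of the tube's round nose, on the centre line, 80 mm ahead of the button's middle. Axes as the tube's. Pinching the tube across the rear half of the button presses it flush and leaves its front 8 mm free to run under the lip; to push it home, regrip at x = -90 mm on the black non-slip rubber band (x -112 to -68 mm).
- guide_button (a joint): Button travel in m along the tube's y: 0 = out (8 mm proud), 0.008 = flush. 16 mm long (8 each way of the origin), 10 mm high, square-edged: while proud it jams on the lip and must be pressed until its front is past it. Spring 1.5 N out, 4 N flush. Inside the socket the wall keeps it pressed 5 mm or more; in the window it springs out to about 0.
- socket: Blue square socket on a grey foot (150 x 100 x 12 mm), fixed. x = push-in direction, z up; origin on the table under the mouth. Let into its -y wall is a yellow strip with a window 19 mm long, 14 mm high (the button has 1.5 mm play each way). The strip is clamped at a setting not reported: window middle 39 to 61 mm inside the mouth. Once the button is out in it, the window's edge stops the tube.
- socket_mouth (a point): Centre of the mouth, 120 mm above the table, axes as the socket's. Bore 26 x 26 mm (1 mm clearance each side of the tube), walls 4 mm, 130 mm long, open at both ends. Before the mouth the lips flare for 8 mm to a 31 mm opening at x = -8 mm. The tube drags in the bore with up to about 8 N.
- rest: The wooden rest plate (200 x 70 x 8 mm) with two grey notched posts, fixed. The tube lies along its x with the button at its origin; posts 12 mm thick at x = -90 and x = +50 mm, their notches 28 mm wide, lips 53 mm above the table; each post is 44 mm wide.
- ink_tin_a: Bystander, loose: blue-banded ink tin, 84 mm across, 62 mm tall. Origin at its underside.
- ink_tin_b: Bystander, loose: red-banded ink tin, 84 mm across, 62 mm tall. Origin at its underside.
- wash_bottle: Bystander, loose: black bottle with a red cap, 64 mm across, 170 mm tall. Origin at its underside.
- ink_knife: Bystander, loose: ink spatula, 200 mm long. Origin at its underside.
- spanner: Bystander, loose: steel spanner, 170 mm long. Origin at its underside.
- loupe: Bystander, loose: small black magnifier stand, 40 mm across, 42 mm tall. Origin at its underside.
- reg_gauge: Bystander, loose: brass gauge block 90 x 30 x 12 mm with a steel post. Origin at its underside.
Mind the look-alikes: they are no part of the job. Leave any brown look-alike of the socket alone.

How it is judged:
By the outcome, as a careful person would: the job done as asked, in the order asked, and still so for the second after the job is handed in, with the robot touching nothing.
It also fails if it takes over 64 s, if anything falls off the work surface, if the arm or the gripper's body presses on something with over 40 N, if the wrist force passes 120 N, or if a joint passes its speed limit or range.

## Working session

There is one attempt and no reset: what is moved stays moved. The work goes in short steps, Python scripts to look and compute and a tool call to move; the robot and the scene stay as the last step left them, time stands still between calls to the robot, and variables do not carry over. Pictures are saved under pics/ and viewed, at most 10 in all, crops included, and the job is handed in when it is done.

Besides the shell and the picture viewer there is one more tool, called after "Call:" in YAML: its name, and indented under it one key for each argument. servo_tool: Moves the arm, as the interface text tells. Its arguments: {"type":"object","properties":{"moves":{"type":"string"},"grip_force":{"type":"number"}},"required":["moves"]}

```bash
mkdir -p pics; python3 - <<'E'
from rig import get_obs, cams, job
import cv2
for n in("scene","top"):
    cv2.imwrite(f"pics/{n}0.png",cams.camera(n)); print(n,cams.camera_model(n))
print(get_obs())
E
```

```text
scene {'fx': 520.6803401374157, 'fy': 520.6803401374157, 'cx': 276.63226348471625, 'cy': 207.96061064342274, 'R': array([[ 0.66564843,  0.7462634 , -0.0017623 ],
       [ 0.61110325, -0.54644129, -0.57267333],
       [-0.42832814,  0.38012215, -0.81978177]]), 't': array([-0.31164   , -0.28769745,  1.60126725])}
top {'fx': 407.2240683540838, 'fy': 407.2240683540838, 'cx': 279.5917555253804, 'cy': 217.08876837914147, 'R': array([[-0.00543192, -0.99996892,  0.00571445],
       [-0.99620534,  0.0049149 , -0.08689516],
       [ 0.08686437, -0.00616477, -0.99620107]]), 't': array([-0.04810473,  0.50196701,  1.24028985])}
{'time': 0.1, 'q': array([-1.32748890e+00,  5.28338439e-01,  1.43379339e+00,  6.99521727e-06,
        1.18137987e+00, -1.78486654e-01]), 'joint_velocities': array([ 0.00179691, -0.00242178, -0.0016893 , -0.00030921,  0.00073389,
       -0.00070771]), 'joint_torque': array([-3.78968407e-04, -4.40984988e+01, -1.77150768e+01,  6.35165465e-02,
        5.33687475e-02, -4.15093564e-05]), 'position': array([ 0.25574802, -0.5695534 ,  0.22168472]), 'tool_rot': array([ 9.77843353e-01,  2.09335751e-01, -2.78603402e-05, -9.59125283e-04]), 'ft_force': array([1.60479598, 0.17711757, 0.64219271]), 'moment': array([ 0.03439333, -0.03360348,  0.04544981]), 'grip_force': 0.0, 'grip_width': 0.0868719951604763}
```

View pics/scene0.png

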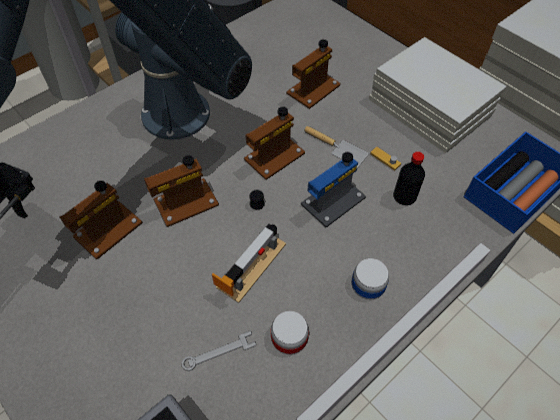

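View pics/top0.png

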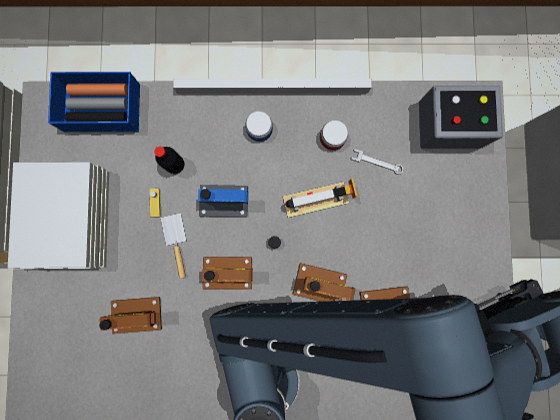

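```bash
python3 - <<'E'
import cv2,numpy as np
s=cv2.imread("pics/scene0.png");t=cv2.imread("pics/top0.png")
a=cv2.resize(s[145:305,200:370],None,fx=3.5,fy=3.5,interpolation=cv2.INTER_CUBIC)
cv2.imwrite("pics/c1.png",a)
b=cv2.resize(t[160:240,185:365],None,fx=4.4,fy=4.4,interpolation=cv2.INTER_CUBIC)
cv2.imwrite("pics/c2.png",b)
E
```

```text
(no output)
```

View pics/c1.png

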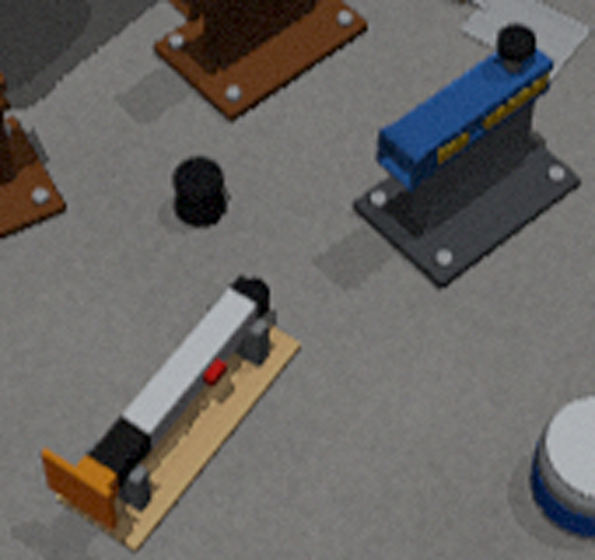

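View pics/c2.png

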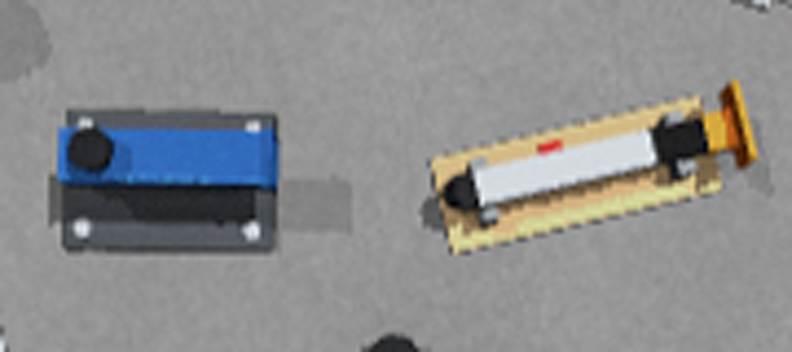

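```bash
cat > h.py <<'E'
import numpy as np,cv2
from scipy.optimize import least_squares
from rig import get_obs,cams,job
M={n:cams.camera_model(n) for n in("scene","top")}
def proj(n,X):
    m=M[n];c=np.atleast_2d(X)@m["R"].T+m["t"]
    return np.c_[m["fx"]*c[:,0]/c[:,2]+m["cx"],m["fy"]*c[:,1]/c[:,2]+m["cy"]]
def onz(n,px,z):
    m=M[n];px=np.atleast_2d(px)
    d=np.c_[(px[:,0]-m["cx"])/m["fx"],(px[:,1]-m["cy"])/m["fy"],np.ones(len(px))]@m["R"]
    o=-m["R"].T@m["t"]
    return o+d*((z-o[2])/d[:,2])[:,None]
def tri(pa,pb):
    return least_squares(lambda X:np.r_[proj("scene",X)[0]-pa,proj("top",X)[0]-pb],[.6,0,.1]).x
E
python3 - <<'E'
from h import *
im={n:cv2.imread(f"pics/{n}0.png") for n in M}
roi={"scene":(145,305,200,370),"top":(160,240,185,365)}
red={}
for n in M:
    a,b,c,d=roi[n];h=cv2.cvtColor(im[n][a:b,c:d],cv2.COLOR_BGR2HSV)
    H,S,V=h[...,0].astype(int),h[...,1],h[...,2]
    for nm,k in dict(red=((H<5)|(H>175))&(S>170)&(V>90),blue=(H>100)&(H<125)&(S>120)&(V>60),white=(S<40)&(V>165),orange=(H>8)&(H<20)&(S>200)&(V>100)).items():
        q,l,st,ce=cv2.connectedComponentsWithStats(k.astype(np.uint8))
        for i in np.argsort(-st[1:,4])[:2]+1:
            if st[i,4]<6: continue
            pts=np.argwhere(l==i)[:,::-1]+[c,a]
            box=cv2.boxPoints(cv2.minAreaRect(pts.astype(np.float32)))
            print(n,nm,st[i,4],(ce[i]+[c,a]).round(1))
            if nm in("white","blue"):
                print(onz(n,box,.069 if nm=="white" else .137)[:,:2].round(4).tolist())
            if nm=="red": red.setdefault(n,ce[i]+[c,a])
print("button",tri(red["scene"],red["top"]))
# clicked points from crops (crop/scale+offset)
S=lambda x,y:(x/3.5+200-.36,y/3.5+145-.36)
T=lambda x,y:(x/4.4+185-.39,y/4.4+160-.39)
print("foot scene L,front,right",onz("scene",[S(355,206),S(443,285),S(580,182)],.012)[:,:2].round(4).tolist())
print("foot top",onz("top",[T(66,250),T(276,250),T(276,115),T(66,110)],.012)[:,:2].round(4).tolist())
print("blue top mouth edge corners scene",onz("scene",[S(379,131),S(418,164),S(552,65)],.137)[:,:2].round(4).tolist())
print("blue top corners top",onz("top",[T(60,184),T(276,188),T(276,128),T(60,128)],.137)[:,:2].round(4).tolist())
print("rest plate scene",onz("scene",[S(133,549),S(299,347)],.008)[:,:2].round(4).tolist())
print("rest plate top",onz("top",[T(455,253),T(432,158),T(700,97),T(720,190)],.008)[:,:2].round(4).tolist())
print("nose tip",tri(S(256,284),T(446,192)))
print("strip ends/window scene",onz("scene",[S(438,156),S(468,140),S(485,127),S(549,83)],.120)[:,:2].round(4).tolist())
E
```

```text
scene red 21 [260.9 250.4]
scene blue 610 [329.5 176.3]
[[0.5378, 0.0274], [0.522, 0.1898], [0.5736, 0.1798], [0.5864, 0.0209]]
scene blue 93 [361.1 291.4]
[[0.791, -0.0827], [0.7892, -0.0647], [0.8422, -0.0653], [0.8435, -0.083]]
scene white 390 [253.5 247.6]
[[0.558, -0.2102], [0.5291, -0.0921], [0.5516, -0.0906], [0.5793, -0.208]]
scene white 279 [363.8 271.8]
[[0.7406, 0.0086], [0.761, 0.0315], [0.8071, -0.0189], [0.7873, -0.041]]
scene orange 112 [224.6 280. ]
top blue 569 [224.9 195.3]
[[0.5726, 0.1805], [0.572, 0.0419], [0.5349, 0.0418], [0.5356, 0.18]]
top white 331 [312.4 197.5]
[[0.5606, -0.0868], [0.5884, -0.2063], [0.5583, -0.2128], [0.5307, -0.0935]]
top white 10 [203.2 211.5]
[[0.52, 0.1811], [0.52, 0.1751], [0.511, 0.175], [0.511, 0.181]]
top orange 23 [350.6 188.9]Traceback (most recent call last):
  File "<stdin>", line 18, in <module>
KeyError: 'top'
```

```bash
python3 - <<'E'
from h import *
S=lambda x,y:(x/3.5+200-.36,y/3.5+145-.36)
T=lambda x,y:(x/4.4+185-.39,y/4.4+160-.39)
print("button",tri(np.array([260.9,250.4]),T(550,147)))
print("foot scene L,front,right",onz("scene",[S(355,206),S(443,285),S(580,182)],.012)[:,:2].round(4).tolist())
print("foot top",onz("top",[T(66,250),T(276,250),T(276,115),T(66,110)],.012)[:,:2].round(4).tolist())
print("blue top mouth edge corners scene",onz("scene",[S(379,131),S(418,164),S(552,65)],.137)[:,:2].round(4).tolist())
print("blue top corners top",onz("top",[T(60,184),T(276,188),T(276,128),T(60,128)],.137)[:,:2].round(4).tolist())
print("rest plate scene",onz("scene",[S(133,549),S(299,347)],.008)[:,:2].round(4).tolist())
print("rest plate top",onz("top",[T(455,253),T(432,158),T(700,97),T(720,190)],.008)[:,:2].round(4).tolist())
print("nose tip",tri(S(256,284),T(446,192)))
print("strip ends/window scene",onz("scene",[S(438,156),S(468,140),S(485,127),S(549,83)],.120)[:,:2].round(4).tolist())
E
```

```text
button [ 0.57038698 -0.14151156  0.06323976]
foot scene L,front,right [[0.5086, 0.0516], [0.6045, 0.0509], [0.6077, 0.1965]]
foot top [[0.5059, 0.1989], [0.5051, 0.05], [0.602, 0.0501], [0.6063, 0.2]]
blue top mouth edge corners scene [[0.5346, 0.0439], [0.5734, 0.0441], [0.5741, 0.1781]]
blue top corners top [[0.5372, 0.1794], [0.5339, 0.0409], [0.5728, 0.0409], [0.5735, 0.1798]]
rest plate scene [[0.6141, -0.2541], [0.5712, -0.0631]]
rest plate top [[0.5027, -0.0772], [0.5711, -0.0612], [0.6144, -0.2541], [0.547, -0.2671]]
nose tip [ 0.53797005 -0.07222266  0.0638164 ]
strip ends/window scene [[0.5694, 0.0692], [0.5735, 0.0951], [0.5734, 0.1125], [0.576, 0.1761]]
```

Call:
servo_tool:
  moves: "0.02 -0.011 0 -3 0.087; 0.06 -0.034 0 -9 0.087; 0.10 -0.057 0 -15 0.087; 0.135 -0.077 0 -21 0.087; 0.17 -0.098 0 -27 0.087; 0.205 -0.118 0 -33 0.087; 0.24 -0.138 0 -39 0.087; 0.275 -0.158 0 -45 0.087; 0.305 -0.175 0 -51 0.087; 0.33 -0.19 0 -57 0.087"
  grip_force: 35

```text
time: 0.93
position: [0.4802, -0.2588, 0.2223]
tool_rot: [0.757, 0.653, 0.0, -0.001]
ft_force: [0.0, -0.6, -0.5]
grip_width: 0.0872
grip_force: 0.0
```

Call:
servo_tool:
  moves: "0.025 0.013 0.01 -5 0.087; 0.05 0.026 0.02 -10 0.087; 0.075 0.039 0.03 -15 0.087; 0.095 0.05 0.04 -19 0.087; 0.108 0.057 0.05 -22 0.087; 0.114 0.06 0.06 -22 0.087; 0.114 0.06 0.07 -22 0.087; 0.114 0.06 0.07 -22 0.087; 0.114 0.06 0.07 -22 0.087"

```text
time: 1.68
position: [0.5549, -0.1589, 0.1517]
tool_rot: [0.622, 0.783, -0.0, -0.001]
ft_force: [-0.1, -0.4, 0.5]
grip_width: 0.087
grip_force: 0.0
```

```bash
cat >> h.py <<'E'
from scipy.spatial.transform import Rotation as Ro
def go(x,y,z,yaw):
    o=get_obs();R=Ro.from_quat(o["tool_rot"]);A=R.as_matrix()
    w=np.degrees(np.arctan2(A[1,0],A[0,0]))
    print("pos",o["position"].round(4),"yaw",w.round(2),"F",o["ft_force"].round(1),"t",o["time"],"w",o["grip_width"].round(4))
    print("shift",(A.T@(np.array([x,y,z])-o["position"])).round(4),"spin",(w-yaw).round(2))
E
python3 - <<'E'
from h import *
go(.5561,-.1555,.038,103)
cv2.imwrite("pics/t1.png",cv2.resize(cams.camera("top")[150:250,270:370],None,fx=4,fy=4,interpolation=cv2.INTER_CUBIC))
cv2.imwrite("pics/s1.png",cv2.resize(cams.camera("scene")[190:310,190:310],None,fx=4,fy=4,interpolation=cv2.INTER_CUBIC))
a=cv2.imread("pics/t1.png");b=cv2.imread("pics/s1.png")
cv2.imwrite("pics/m1.png",cv2.hconcat([cv2.resize(a,(399,399)),cv2.resize(b,(399,399))]))
E
```

```text
Traceback (most recent call last):
  File "h.py", line 19, in go
    print("pos",o["position"].round(4),"yaw",w.round(2),"F",o["ft_force"].round(1),"t",o["time"],"w",o["grip_width"].round(4))
                                                                                                     ^^^^^^^^^^^^^^^^^^^^^
AttributeError: 'float' object has no attribute 'round'
```

```bash
sed -i 's/o\["grip_width"\].round(4)/round(float(o["grip_width"]),4)/' h.py
python3 - <<'E'
from h import *
go(.5561,-.1555,.038,103)
cv2.imwrite("pics/s1.png",cv2.resize(cams.camera("scene")[180:310,180:330],None,fx=4,fy=4,interpolation=cv2.INTER_CUBIC))
E
```

```text
pos [ 0.5549 -0.1589  0.1517] yaw 103.07 F [-0.1 -0.4  0.5] t 1.6833 w 0.087
shift [0.0029 0.0021 0.1137] spin 0.07
```

View pics/s1.png

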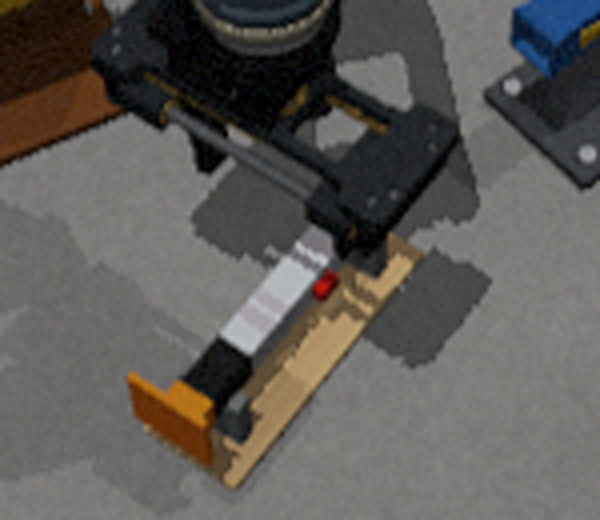

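Call:
servo_tool:
  moves: "0.003 0.002 0.02 0 0.087; 0.003 0.002 0.05 0 0.087; 0.003 0.002 0.08 0 0.087; 0.003 0.002 0.1 0 0.087; 0.003 0.002 0.11 0 0.087; 0.003 0.002 0.114 0 0.087; 0.003 0.002 0.114 0 0.06; 0.003 0.002 0.114 0 0.05"

```text
time: 2.4
position: [0.5581, -0.1558, 0.0397]
tool_rot: [0.622, 0.783, 0.0, 0.001]
ft_force: [0.0, 0.0, 0.7]
grip_width: 0.08
grip_force: 0.0
```

```bash
python3 - <<'E'
from h import *
go(.5561,-.1555,.038,103)
E
```

```text
pos [ 0.5581 -0.1558  0.0397] yaw 103.13 F [0.  0.  0.7] t 2.4 w 0.08
shift [ 0.0007 -0.0019  0.0017] spin 0.13
```

Call:
servo_tool:
  moves: "0.0005 -0.002 0.0015 0 0.04; 0.0005 -0.002 0.0015 0 0.03; 0.0005 -0.002 0.0015 0 0.02; 0.0005 -0.002 0.0015 0 0.02; 0.0005 -0.002 0.0015 0 0.02; 0.0005 -0.002 0.0015 0 0.02; 0.0005 -0.002 0.0015 0 0.02; 0.0005 -0.002 0.0015 0 0.02; 0.0005 -0.002 0.0015 0 0.02; 0.0005 -0.002 0.0015 0 0.02"

```text
time: 3.23
position: [0.5549, -0.1553, 0.0373]
tool_rot: [0.621, 0.784, -0.0, -0.0]
ft_force: [-0.7, -2.0, 2.1]
grip_width: 0.0237
grip_force: 35.0
```

Call:
servo_tool:
  moves: "0 0 0 0 0.02; 0 0 0 0 0.015; 0 0 0 0 0.015; 0 0 0 0 0.015; 0 0 0 0 0.015; 0 0 0 0 0.015"

```text
time: 3.73
position: [0.555, -0.1552, 0.0372]
tool_rot: [0.621, 0.784, -0.0, -0.0]
ft_force: [-2.3, -3.1, 5.7]
grip_width: 0.0239
grip_force: 35.0
```

Call:
servo_tool:
  moves: "0 0 -0.005 0 0.015; 0 0 -0.015 0 0.015; 0 0 -0.03 0 0.015; 0 0 -0.05 0 0.015; 0 0 -0.064 0 0.015; 0 0 -0.064 3 0.015; 0 0 -0.064 6 0.015; 0 0 -0.064 10 0.015; 0 0 -0.064 13.5 0.015; 0 0 -0.064 13.5 0.015"

```text
time: 4.57
position: [0.5551, -0.1541, 0.1013]
tool_rot: [0.709, 0.705, 0.0, -0.0]
ft_force: [0.6, -0.4, -1.7]
grip_width: 0.0235
grip_force: 35.0
```

```bash
python3 - <<'E'
from h import *
go(.5537,-.0655,.101,89.5)
E
```

```text
pos [ 0.5551 -0.1541  0.1013] yaw 89.61 F [ 0.6 -0.4 -1.7] t 4.5667 w 0.0235
shift [ 0.0886 -0.002   0.0003] spin 0.11
```

Force −1.7 N matches the tube's weight. Move up to the mouth and look.

Call:
servo_tool:
  moves: "0.01 0 0 0 0.015; 0.03 -0.001 0 0 0.015; 0.05 -0.001 0 0 0.015; 0.07 -0.0015 0 0 0.015; 0.083 -0.002 0 0 0.015; 0.088 -0.002 0 0 0.015; 0.088 -0.002 0 0 0.015; 0.088 -0.002 0 0 0.015"

```text
time: 5.23
position: [0.554, -0.0669, 0.1012]
tool_rot: [0.709, 0.705, 0.0, 0.0]
ft_force: [0.4, -0.2, -1.7]
grip_width: 0.0241
grip_force: 35.0
```

```bash
python3 - <<'E'
from h import *
go(.5537,-.0655,.101,89.5)
a=cams.camera("scene");cv2.imwrite("pics/sf2.png",a);b=cams.camera("top");cv2.imwrite("pics/tf2.png",b)
A=cv2.resize(a[140:270,215:375],None,fx=4,fy=4,interpolation=cv2.INTER_CUBIC)
B=cv2.resize(b[175:220,190:350],None,fx=4,fy=4,interpolation=cv2.INTER_CUBIC)
cv2.imwrite("pics/m2.png",cv2.resize(cv2.vconcat([A,B]),None,fx=.85,fy=.85))
E
```

```text
pos [ 0.554  -0.0669  0.1012] yaw 89.74 F [ 0.4 -0.2 -1.7] t 5.2333 w 0.0241
shift [ 0.0014 -0.0003  0.0002] spin 0.24
```

View pics/m2.png

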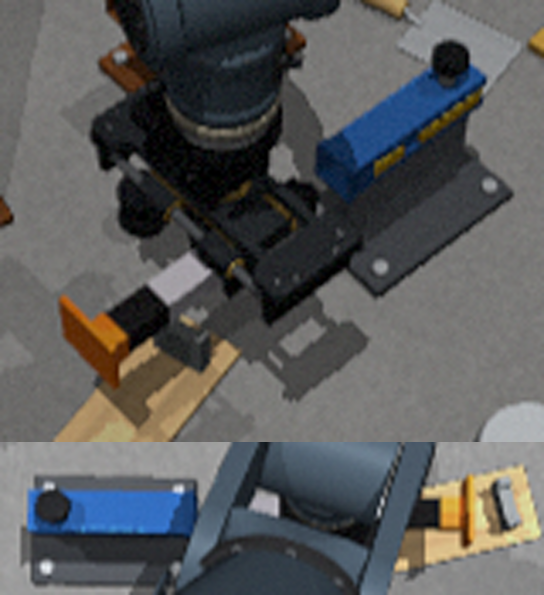

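```bash
python3 - <<'E'
from h import *
def S(x,y): return np.array([x/3.4+215-.4,y/3.4+140-.4])
P={(-130,27.5,38):S(61,297),(-130,-27.5,38):S(119,346),(-130,-27.5,-12):S(117,386),(-125,-27.5,38):S(127,345),(-68,-12,12):S(168,308),(-68,12,12):S(135,276)}
K=np.array(list(P))/1000.;U=np.array(list(P.values()))
def w(p):
    R=Ro.from_euler("ZY",[p[3],p[4]]).as_matrix()
    return K@R.T+[p[0],p[1],p[2]]
p0=[.554,-.0564,.120,np.radians(89.7),0]
print("nominal resid\n",(proj("scene",w(p0))-U).round(1))
f=lambda v:np.r_[(proj("scene",w([.554,p0[1]+v[0],.12+v[1],np.radians(89.7)+v[2],v[3]]))-U).ravel()]
r=least_squares(f,np.zeros(4),x_scale=[.001,.001,.01,.01]);print(r.x[:2]*1000,np.degrees(r.x[2:]),r.fun.reshape(-1,2).round(1))
E
```

```text
nominal resid
 [[-0.6  0.9]
 [-2.1  2.2]
 [-0.5  1.7]
 [-2.7  1.2]
 [ 0.4 -0.4]
 [ 3.4  2.5]]
[-11.4780228   15.66870563] [6.28636671 6.07390183] [[-0.8 -0. ]
 [ 0.2  0. ]
 [ 0.1  1.4]
 [-0.5 -1. ]
 [-0.4 -1.8]
 [ 1.6  1.6]]
```

Call:
servo_tool:
  moves: "0.005 0 0 0 0.015; 0.01 0 0 0 0.015; 0.015 0 0 0 0.015; 0.019 0 0 0 0.015; 0.022 0 0 0 0.015; 0.025 0 0 0 0.015; 0.028 0 0 0 0.015; 0.031 0 0 0 0.015; 0.031 0 0 0 0.015"

```text
time: 6.08
position: [0.5538, -0.0352, 0.101]
tool_rot: [0.709, 0.705, 0.0, -0.0]
ft_force: [0.7, 0.6, -2.1]
grip_width: 0.0235
grip_force: 35.0
```

Call:
servo_tool:
  moves: "0.003 0 0 0 0.015; 0.006 0 0 0 0.015; 0.009 0 0 0 0.015; 0.012 0 0 0 0.015; 0.015 0 0 0 0.015; 0.015 0 0 0 0.015"

```text
time: 6.58
position: [0.5538, -0.0202, 0.101]
tool_rot: [0.709, 0.705, -0.0, -0.0]
ft_force: [-0.3, 0.2, -2.5]
grip_width: 0.0239
grip_force: 35.0
```

Call:
servo_tool:
  moves: "0.003 0 0 0 0.015; 0.006 0 0 0 0.015; 0.009 0 0 0 0.015; 0.012 0 0 0 0.015; 0.015 0 0 0 0.015; 0.018 0 0 0 0.015; 0.018 0 0 0 0.015"

```text
time: 7.17
position: [0.554, -0.0022, 0.101]
tool_rot: [0.709, 0.705, 0.0, -0.0]
ft_force: [-1.1, 0.8, -2.3]
grip_width: 0.0237
grip_force: 35.0
```

Call:
servo_tool:
  moves: "0.003 0 0 0 0.015; 0.006 0 0 0 0.015; 0.009 0 0 0 0.015; 0.012 0 0 0 0.015; 0.015 0 0 0 0.015; 0.018 0 0 0 0.015; 0.021 0 0 0 0.015; 0.024 0 0 0 0.015; 0.026 0 0 0 0.015; 0.026 0 0 0 0.015"

```text
time: 8.0
position: [0.5542, 0.0236, 0.1011]
tool_rot: [0.709, 0.705, 0.0, -0.0]
ft_force: [-0.0, 0.7, -2.7]
grip_width: 0.0237
grip_force: 35.0
```

Call:
servo_tool:
  moves: "0.001 0 0 0 0.015; 0.002 0 0 0 0.015; 0.003 0 0 0 0.015; 0.004 0 0 0 0.015; 0.005 0 0 0 0.015; 0.006 0 0 0 0.015; 0.006 0 0 0 0.015"

```text
time: 8.58
position: [0.5542, 0.0293, 0.1011]
tool_rot: [0.709, 0.705, 0.0, -0.0]
ft_force: [-0.7, -0.4, -1.3]
grip_width: 0.0235
grip_force: 35.0
```

```bash
python3 - <<'E'
from h import *
go(.5537,.0325,.101,89.5)
a=cams.camera("scene")
cv2.imwrite("pics/m3.png",cv2.resize(a[130:250,240:380],None,fx=5,fy=5,interpolation=cv2.INTER_CUBIC))
E
```

```text
pos [0.5542 0.0293 0.1011] yaw 89.67 F [-0.7 -0.4 -1.3] t 8.5833 w 0.0235
shift [ 0.0032 -0.0005  0.0001] spin 0.17
```

View pics/m3.png

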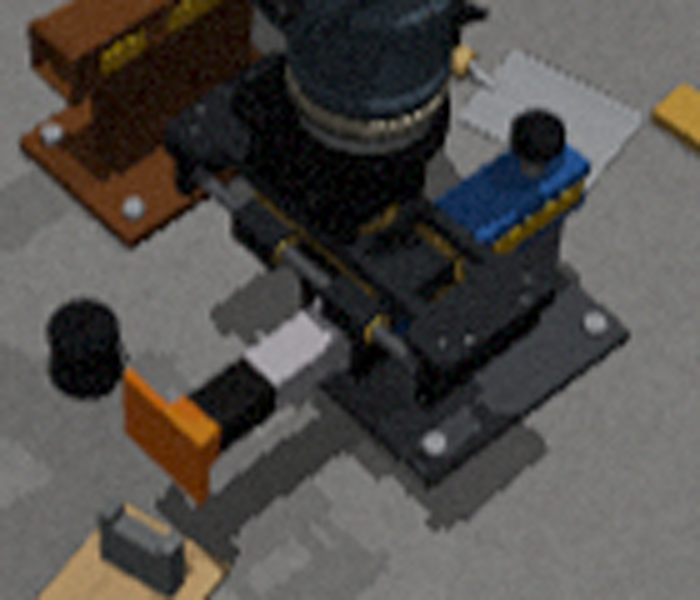

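Call:
servo_tool:
  moves: "0.0005 0 0 0 0.015; 0.001 0 0 0 0.015; 0.0015 0 0 0 0.015; 0.002 0 0 0 0.015; 0.002 0 0 0 0.015"

```text
time: 9.05
position: [0.5543, 0.0306, 0.1011]
tool_rot: [0.709, 0.705, -0.0, 0.0]
ft_force: [-0.3, -2.8, -1.5]
grip_width: 0.0235
grip_force: 36.1
```

Call:
servo_tool:
  moves: "0.0005 0 0 0 0.015; 0.001 0 0 0 0.015; 0.001 0 0 0 0.015"

```text
time: 9.3
position: [0.5543, 0.0307, 0.1011]
tool_rot: [0.709, 0.705, -0.001, 0.001]
ft_force: [-0.8, -6.3, -1.8]
grip_width: 0.0238
grip_force: 37.8
```

Call:
servo_tool:
  moves: "-0.0015 0 0 0 0.015; -0.0015 0 0 0 0.025; -0.0015 0 0 0 0.03; -0.0015 0 0 0 0.04; -0.0015 0 0 0 0.05; -0.0015 0 0 0 0.06; -0.0015 0 0 0 0.06; -0.0015 0 0 0 0.06; -0.0015 0 0 0 0.06"

```text
time: 10.05
position: [0.5544, 0.0307, 0.1012]
tool_rot: [0.709, 0.705, 0.0, 0.0]
ft_force: [-0.4, -0.8, -0.2]
grip_width: 0.0576
grip_force: 0.0
```

Call:
servo_tool:
  moves: "-0.01 0 0 0 0.06; -0.03 0 0 0 0.06; -0.05 0 0 0 0.06; -0.065 0 0 0 0.06; -0.075 0 0 0 0.06; -0.079 0 0 0 0.06; -0.079 0 0 0 0.06; -0.079 0 0 0 0.06"

```text
time: 10.72
position: [0.5536, -0.0483, 0.101]
tool_rot: [0.709, 0.705, 0.0, -0.0]
ft_force: [0.1, 0.1, 0.4]
grip_width: 0.0601
grip_force: 0.0
```

```bash
python3 - <<'E'
from h import *
go(.5537,-.05,.101,89.5)
a=cams.camera("scene")
cv2.imwrite("pics/m4.png",cv2.resize(a[130:250,240:380],None,fx=5,fy=5,interpolation=cv2.INTER_CUBIC))
E
```

```text
pos [ 0.5536 -0.0483  0.101 ] yaw 89.64 F [0.1 0.1 0.4] t 10.7167 w 0.0601
shift [-0.0017  0.0001 -0.    ] spin 0.14
```

View pics/m4.png

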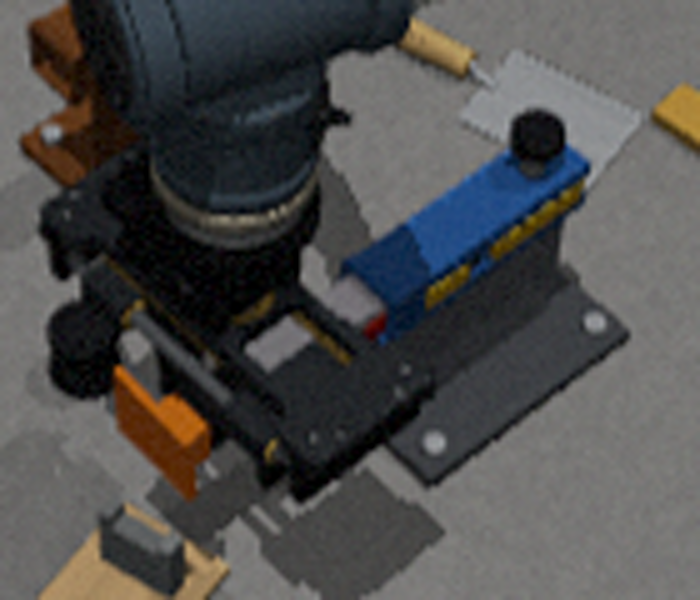

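Call:
servo_tool:
  moves: "0 0 0 0 0.05; 0 0 0 0 0.04; 0 0 0 0 0.03; 0 0 0 0 0.025; 0 0 0 0 0.02; 0 0 0 0 0.015; 0 0 0 0 0.015; 0 0 0 0 0.015; 0 0 0 0 0.015"

```text
time: 11.52
position: [0.5531, -0.0485, 0.1009]
tool_rot: [0.709, 0.705, -0.001, -0.001]
ft_force: [-1.6, -1.4, 1.0]
grip_width: 0.0239
grip_force: 35.0
```

Push in gently.

Call:
servo_tool:
  moves: "0.002 0 0 0 0.015; 0.004 0 0 0 0.015; 0.006 0 0 0 0.015; 0.008 0 0 0 0.015; 0.01 0 0 0 0.015; 0.012 0 0 0 0.015; 0.012 0 0 0 0.015"

```text
time: 12.1
position: [0.5541, -0.0381, 0.1017]
tool_rot: [0.708, 0.706, -0.001, 0.001]
ft_force: [-3.2, -5.8, 2.7]
grip_width: 0.0238
grip_force: 35.0
```

Call:
servo_tool:
  moves: "0.002 0 0 0 0.015; 0.004 0 0 0 0.015; 0.006 0 0 0 0.015; 0.008 0 0 0 0.015; 0.01 0 0 0 0.015; 0.012 0 0 0 0.015; 0.014 0 0 0 0.015; 0.014 0 0 0 0.015"

```text
time: 12.77
position: [0.5548, -0.0253, 0.1024]
tool_rot: [0.708, 0.706, -0.001, 0.003]
ft_force: [-4.5, -9.6, 6.8]
grip_width: 0.0237
grip_force: 35.0
```

```bash
python3 - <<'E'
from h import *
go(.5537,-.02,.101,89.5)
a=cams.camera("scene")
cv2.imwrite("pics/m5.png",cv2.resize(a[130:250,240:380],None,fx=5,fy=5,interpolation=cv2.INTER_CUBIC))
E
```

```text
pos [ 0.5548 -0.0253  0.1024] yaw 89.86 F [-4.5 -9.6  6.8] t 12.7667 w 0.0237
shift [ 0.0053 -0.0011  0.0013] spin 0.36
```

View pics/m5.png

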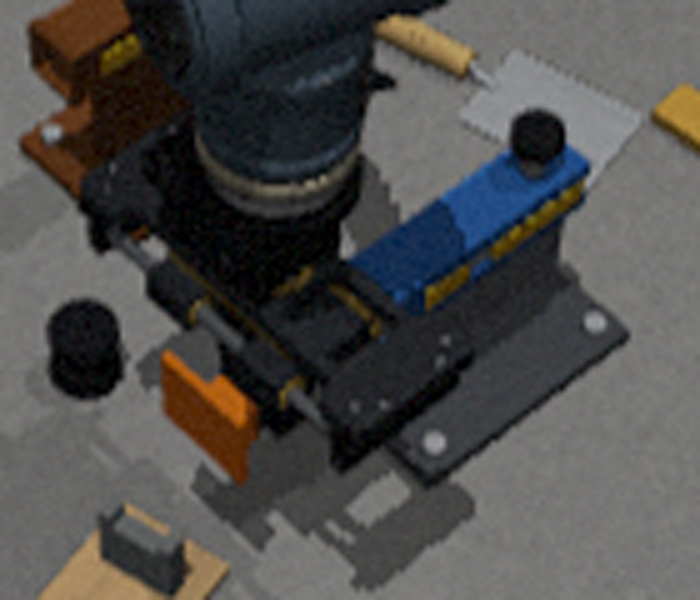

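Call:
servo_tool:
  moves: "0 -0.0005 -0.0005 0 0.015; 0 -0.001 -0.001 0 0.015; 0 -0.001 -0.001 0 0.015"

```text
time: 13.07
position: [0.5535, -0.024, 0.1026]
tool_rot: [0.709, 0.705, -0.001, 0.001]
ft_force: [-2.0, -6.1, 3.2]
grip_width: 0.0236
grip_force: 35.0
```

Relieved; continue.

Call:
servo_tool:
  moves: "0.002 -0.0003 -0.0005 0 0.015; 0.004 -0.0005 -0.001 0 0.015; 0.006 -0.0005 -0.001 0 0.015; 0.008 -0.0005 -0.001 0 0.015; 0.008 -0.0005 -0.001 0 0.015"

```text
time: 13.48
position: [0.5531, -0.0148, 0.1031]
tool_rot: [0.709, 0.705, -0.0, 0.001]
ft_force: [-0.9, -4.9, -1.9]
grip_width: 0.024
grip_force: 35.0
```

Call:
servo_tool:
  moves: "0.002 0 0 0 0.015; 0.004 0 0 0 0.015; 0.006 0 0 0 0.015; 0.008 0 0 0 0.015; 0.01 0 0 0 0.015; 0.01 0 0 0 0.015"

```text
time: 13.98
position: [0.5533, -0.0049, 0.1034]
tool_rot: [0.709, 0.705, 0.0, 0.001]
ft_force: [-0.2, -5.3, -0.0]
grip_width: 0.0237
grip_force: 35.0
```

Call:
servo_tool:
  moves: "0.002 0 0 0 0.015; 0.004 0 0 0 0.015; 0.006 0 0 0 0.015; 0.008 0 0 0 0.015; 0.008 0 0 0 0.015"

```text
time: 14.4
position: [0.5536, 0.0028, 0.1036]
tool_rot: [0.709, 0.705, -0.0, 0.001]
ft_force: [-1.1, -6.6, 1.5]
grip_width: 0.0236
grip_force: 35.0
```

Call:
servo_tool:
  moves: "0.001 0 0 0 0.015; 0.002 0 0 0 0.015; 0.003 0 0 0 0.015; 0.004 0 0 0 0.015; 0.005 0 0 0 0.015; 0.006 0 0 0 0.015; 0.006 0 0 0 0.015"

```text
time: 14.98
position: [0.5537, 0.0085, 0.1037]
tool_rot: [0.709, 0.705, -0.0, 0.002]
ft_force: [-1.3, -6.0, 1.5]
grip_width: 0.0239
grip_force: 35.0
```

Call:
servo_tool:
  moves: "0.001 0 0 0 0.015; 0.002 0 0 0 0.015; 0.003 0 0 0 0.015; 0.003 0 0 0 0.015"

```text
time: 15.32
position: [0.5538, 0.0114, 0.1038]
tool_rot: [0.709, 0.705, -0.0, 0.002]
ft_force: [-1.2, -6.7, 2.8]
grip_width: 0.0236
grip_force: 35.0
```

```bash
cat > red.py <<'E'
from h import *
a=cams.camera("scene")[160:215,305:365];h=cv2.cvtColor(a,cv2.COLOR_BGR2HSV)
H,S,V=[h[...,i].astype(int) for i in range(3)]
k=((H<6)|(H>174))&(S>130)&(V>60);p=np.argwhere(k)[:,::-1]+[305,160]
print("red px",len(p),p.mean(0) if len(p) else "")
if len(p): print(onz("scene",p.mean(0),.120).round(4))
E
python3 red.py; python3 -c "from h import *;go(.5537,.015,.1035,89.5)"
```

```text
red px 0 
pos [0.5538 0.0114 0.1038] yaw 89.72 F [-0.6 -7.2  2.4] t 15.3667 w 0.0237
shift [ 0.0036 -0.0001  0.0003] spin 0.22
```

Call:
servo_tool:
  moves: "0.001 0 0 0 0.015; 0.002 0 0 0 0.015; 0.003 0 0 0 0.015; 0.003 0 0 0 0.015"

```text
time: 15.7
position: [0.5539, 0.0144, 0.1039]
tool_rot: [0.709, 0.705, -0.0, 0.002]
ft_force: [-1.7, -6.4, 2.2]
grip_width: 0.0235
grip_force: 35.0
```

```bash
python3 red.py; python3 - <<'E'
from h import *
go(.5537,.015,.1035,89.5)
a=cams.camera("scene")
cv2.imwrite("pics/m6.png",cv2.resize(a[130:250,240:380],None,fx=5,fy=5,interpolation=cv2.INTER_CUBIC))
E
```

```text
red px 0 
pos [0.5539 0.0144 0.1039] yaw 89.73 F [-2. -7.  2.] t 15.75 w 0.0232
shift [ 0.0006 -0.0002  0.0004] spin 0.23
```

View pics/m6.png

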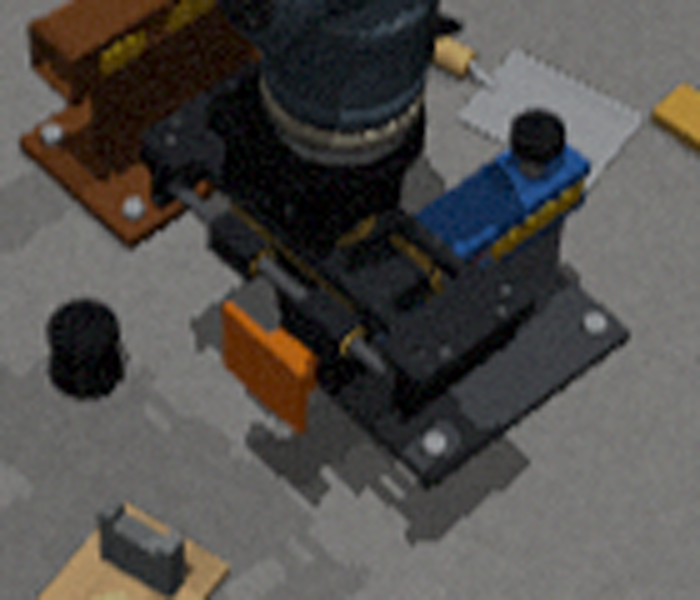

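Call:
servo_tool:
  moves: "0.001 0 0 0 0.015; 0.002 0 0 0 0.015; 0.002 0 0 0 0.015"

```text
time: 16.05
position: [0.5542, 0.0169, 0.104]
tool_rot: [0.709, 0.705, 0.001, 0.002]
ft_force: [-0.5, -5.4, 1.9]
grip_width: 0.0232
grip_force: 35.0
```

```bash
sed -i 's/^k=/print("loosest red",(2*a[...,2].astype(int)-a[...,1]-a[...,0])[10:35,15:45].max())\nk=/' red.py; python3 red.py; python3 - <<'E'
from h import *
T=[(468/5+240-.4,285/5+130-.4),(492/5+240-.4,249/5+130-.4)]
print(onz("scene",T,.120)[:,:2])
E
```

```text
loosest red 257
red px 10 [336.6 180.7]
[[0.5702 0.11   0.12  ]]
[[0.57756476 0.09049664]
 [0.56962391 0.11555567]]
```

Call:
servo_tool:
  moves: "-0.0005 0 0 0 0.02; -0.0005 0 0 0 0.03; -0.0005 0 0 0 0.04; -0.0005 0 0 0 0.06; -0.0005 0 0 0 0.06; -0.0005 0 0 0 0.06; -0.0005 0 0 0 0.06"

```text
time: 16.68
position: [0.5524, 0.0175, 0.1028]
tool_rot: [0.709, 0.705, -0.0, -0.0]
ft_force: [0.1, -0.0, -0.0]
grip_width: 0.0549
grip_force: 0.0
```

Call:
servo_tool:
  moves: "0 0 -0.01 0 0.06; 0 0 -0.03 0 0.06; 0 0 -0.06 0 0.06; 0 0 -0.09 0 0.06; 0 0 -0.11 0 0.06; 0 0 -0.12 0 0.06; 0 0 -0.12 0 0.06"

```text
time: 17.27
position: [0.5543, 0.017, 0.2261]
tool_rot: [0.709, 0.705, 0.002, 0.002]
ft_force: [0.4, -0.2, -0.8]
grip_width: 0.0595
grip_force: 0.0
```

Call:
servo_tool:
  moves: "-0.02 0 0 0 0.06; -0.06 0 0 0 0.06; -0.1 0 0 0 0.06; -0.13 0 0 0 0.06; -0.14 0 0 0 0.06; -0.14 0 0 0 0.06; -0.14 0 0 0 0.06"

```text
time: 17.85
position: [0.5509, -0.1223, 0.2217]
tool_rot: [0.71, 0.705, -0.0, -0.002]
ft_force: [0.5, 0.5, 0.4]
grip_width: 0.0599
grip_force: 0.0
```

```bash
python3 red.py; python3 - <<'E'
from h import *
go(.5537,.015,.1035,89.5)
a=cams.camera("scene")
h=cv2.cvtColor(a,cv2.COLOR_BGR2HSV);H,S,V=[h[...,i].astype(int) for i in range(3)]
def show(nm,k,r):
    p=np.argwhere(k[r[0]:r[1],r[2]:r[3]])[:,::-1]+[r[2],r[0]]
    if len(p): print(nm,len(p),p.mean(0).round(1),p.min(0),p.max(0))
show("red",((H<6)|(H>174))&(S>130)&(V>60),(160,215,305,365))
show("yellow",(H>20)&(H<32)&(S>120)&(V>80),(160,215,305,365))
show("orange",(H>8)&(H<18)&(S>180)&(V>90),(180,230,270,320))
for prot in (0,8):
  for y in (.104,.107,.110):
    x0=.5542+.012;P=[[x0+prot/1000,y+u,.12+v] for u in(-.008,.008) for v in(-.005,.005)]
    q=proj("scene",P);print(prot,y,q.mean(0).round(1),q.min(0).round(1),q.max(0).round(1))
b=cams.camera("top");h=cv2.cvtColor(b,cv2.COLOR_BGR2HSV);H,S,V=[h[...,i].astype(int) for i in range(3)]
show("top red",((H<6)|(H>174))&(S>110)&(V>60),(170,215,190,250))
print(proj("top",[[.5742,.107,.125],[.570,.107,.125],[.5742,.115,.125]]).round(1))
E
```

```text
loosest red 277
red px 15 [336.13333333 181.33333333]
[[0.5708 0.1077 0.12  ]]
pos [ 0.551  -0.1215  0.222 ] yaw 89.67 F [-0.5 -0.6  1.5] t 17.9 w 0.0598
shift [0.1363 0.0022 0.1188] spin 0.17
red 16 [336.  181.5] [334 179] [338 184]
yellow 47 [339.8 178.4] [325 166] [356 190]
orange 97 [298.3 206.1] [292 198] [303 214]
0 0.104 [333.8 181. ] [331.3 178.1] [336.2 183.9]
0 0.107 [334.6 180.4] [332.2 177.5] [337.1 183.3]
0 0.11 [335.5 179.8] [333.  176.8] [337.9 182.7]
8 0.104 [336.1 182.9] [333.6 180. ] [338.5 185.8]
8 0.107 [336.9 182.3] [334.5 179.4] [339.3 185.2]
8 0.11 [337.7 181.6] [335.3 178.7] [340.2 184.6]
[[224.5 189. ]
 [224.5 190.4]
 [221.7 189. ]]
```

```bash
python3 - <<'E'
from h import *
b=cams.camera("top").astype(int);a=cv2.imread("pics/top0.png").astype(int)
f=lambda i:(i[...,2]-i[...,0])[184:192,216:233]
print(f(b));print(f(a))
E
```

```text
[[  -1    0    1    0    0    3    1   -2    1    0    1    1    0   -1
     0    3    1]
 [  -6   -7   -3   -5   -2   -4   -3   -2   -3   -5   -3   -4   -4   -4
    -3   -2   -4]
 [ -11  -11  -13  -11  -10  -11  -11  -10  -11  -11  -12  -13  -13  -11
    -9  -11  -10]
 [  -8   -8   -7   -8   -9   -9  -10  -11  -11  -11  -10  -13  -11  -10
   -10   -8   -8]
 [ -21  -18  -20  -21  -21  -23    2    1    0   -2   38   41   20   -3
    -5   -4   -4]
 [ -89  -89  -88  -89  -91  -90  -58  -57  -58  -59  -13   -8  -38  -71
   -73  -72  -73]
 [-151 -150 -148 -151 -149 -150 -150 -154 -152 -152 -153 -155 -155 -154
  -150 -151 -152]
 [-146 -145 -143 -144 -143 -146 -144 -147 -146 -144 -145 -146 -147 -145
  -143 -144 -144]]
[[   1    0    2   -1   -1    1    0    1    2    0    2    1    0    0
     2    3    0]
 [  -5   -6   -3   -4   -4   -4   -4   -3   -4   -4   -3   -7   -3   -5
    -3   -2   -1]
 [ -12  -12  -13   -9  -10  -10  -10  -10   -9  -11  -13  -12   -9  -10
   -12   -9   -9]
 [ -10   -9   -8   -9   -7   -8   -7   -8   -8   -7  -11   -8   -9   -8
    -8   -9   -7]
 [ -18  -20  -20  -17  -19  -21  -18  -20  -19  -18   -6   -3   -6   -5
    -5   -4   -5]
 [ -87  -87  -85  -86  -86  -87  -85  -88  -85  -88  -73  -70  -71  -69
   -70  -70  -71]
 [-148 -147 -145 -147 -147 -145 -145 -148 -145 -144 -147 -147 -146 -149
  -145 -146 -147]
 [-142 -143 -137 -138 -138 -141 -140 -139 -139 -140 -138 -139 -142 -139
  -139 -139 -141]]
```

```bash
python3 -c "
from rig import job;print(job.hand_in())"
```

```text
the job is handed in; nothing more can be done
None
```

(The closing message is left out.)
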